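Take the spray canister off the filling stand and hold the vent lever

ROBOT

A 7-joint arm with a two-finger parallel gripper is mounted at the origin on the work surface. World frame = base frame: x ahead of the robot, y to its left, z up, the work surface at z = 0. Lengths are in mm, angles in degrees, forces in N, time in s.
With the tool pointing down it reaches from about 400 to 750 mm from the base axis. Payload 19.5 kg.
Tool frame: the origin (TCP) lies at the very end of the fingers, on their centre line; the grasp point (between the pads) lies 19 mm behind it; z points along the fingers, y is the line along which they close (so a half turn about z gives the same grasp; the last joint's range is limited). The gripper opens to 85 mm and grips with 20 to 120 N. Pads are 22 mm wide; open, the fingers measure 114 mm over their backs; the gripper's body (76 mm by 85 mm) begins 54 mm behind the grasp point. The pads swing forward as they close: fully open they stand 13 mm farther back than shut.
Start: joints at [62.813, 40.479, -1.581, 85.061, 1.261, 54.483, -4.326], TCP at [241.153, -521.958, 231.268] pointing down, gripper open.
Joint ranges: [-155.06, 155.06], [-18.47, 123.98], [-90, 86.84], [0, 140.48], [-83.41, 263.41], [0, 116], [-161.91, 161.91]. Speed limits (degrees/s): [108.29, 108.29, 147.25, 147.25, 172.46, 172.46, 172.46].

INTERFACE

Orientations are given as [roll, pitch, yaw] about the fixed x, y, z axes, in that order (R = Rz(yaw) Ry(pitch) Rx(roll)).
In Python, from rig import r gives the robot as it stands.
- The arm moves only by the shell command python3 -m handwheel 'ROWS' [OPENING] [FORCE]. ROWS is JSON, a list of rows, each an object of numbers: "dx", "dy", "dz": the shift along the tool's x, y, z in mm; "twist": the turn about the tool's z in rad. In form: [{"dx": .., "dy": .., "dz": .., "twist": ..}, ...]. A call has 1 to 20 rows; each row is the pose to reach, as a shift and turn from the pose commanded when the call began, along the tool's axes at that moment; what a row does not reach only later rows make up. A row lasts 1/10 s, in which the tool goes at most 50 mm and 8.59 degrees, less where a joint would pass 70% of its speed; a pose out of reach is approached as far as the arm can. A call with a gripper value outside its range is refused whole. OPENING is the opening, from 0 (shut) to 1 (fully open), set as the call begins (- or left out, the last holds). The fingers move at their own pace and stop on an object; FORCE is the grip in N (left out, the last holds). Time passes only in rows, so rows that repeat a pose let the fingers close. It gives the time, the measured TCP pose, the force, the opening and the grip force at its end, in the units of the state.
- r.read_state(): the state, without advancing time (a new reading comes with each control period).
- r.get_image(name): name is "scene" or "side" or "wrist"; returns (picture, depth): 480x640x3 uint8, red, green, blue; 480x640 float32, mm along the optical axis (not along the pixel's ray), 0 where there is no reading.
- r.get_calibration(name): a dict with "vertical_fov" (degrees; the focal length in pixels is half the picture's height over the tangent of half this angle, whatever the lens; pixels are square), "cx", "cy" (the principal point, pixels), "k1" (the pictures are not rectified: a ray, as slopes to the right and down, at radius r is drawn at 1 + k1 r^2 times it, then the intrinsics apply), "rvec" (rotation vector, rad) and "tvec" (3), from world to camera coordinates, as OpenCV has them. Camera axes: x right, y down, z forward; pixel columns grow to the right and rows downward; lengths in mm; the calibration is good to about 2 mm. A picture is of the moment at which its call begins: read the wrist's pose just before it. get_calibration takes no time and is no camera call; for the wrist camera it gives the pose at the moment of the call.
- r.hand_in(): hands the job in; it is judged then, once.
The state is a dict: "t": time; "qpos": joint angles; "joint_velocities": joint speeds; "joint_efforts": joint torques, N m; "ee_pos": TCP position; "orientation": TCP orientation; "ft_force": force on the tool from outside, world axes, zero at the start; "ft_torque": the same for the moment, N m; "width": opening from 0.0 (shut) to 1.0 (fully open); "grip_force": force on a finger pad.
Only numpy, scipy, OpenCV 4.12 (cv2) and the standard library are available. Lean on these libraries where they do the work, as an engineer would, in place of code of your own. Each camera call takes 0.05 s, during which the arm holds its last target. There are 200 camera calls.

TASK

Lift the yellow canister off the filling stand and set it down upright, without dropping it, wholly on the round black rubber mat, and let go of it. Then press the red spring-loaded vent lever about half-way down, until the gauge needle is in the green, and finish while still holding it there; never push it so far that the needle reaches the red. Leave the jar, the tin and the wrench where they are.

Things in the scene. Friction and masses are not known exactly. Their poses are not given: they have to be found in the camera images.
- canister_handle (a point): Centre of the canister's carrying handle: a level black bar 100 mm long along the canister's y, 16 mm wide along its x, 16 mm high. Steel posts 10 mm thick carry it 40 mm either side of its centre: the middle 70 mm are free to grasp from above, with 30 mm free below it. The point is 147 mm above the canister's underside, 197 mm above the table at the start.
- canister_mid (a point): Yellow refillable spray canister, rigid, 0.55 to 0.9 kg: point on its axis 75 mm above its underside, half-way up its whole height of 155 mm; z is up. The body is a cylinder of 90 mm diameter, 99 mm high, with the handle above. It starts standing loose on the filling stand.
- canister: The yellow canister as a body; its origin is the centre of its underside.
- stand: Filling stand, fixed: blue foot of 140 mm diameter and aluminium cradle of 116 mm outer diameter. Origin: centre of its underside, on the table. The cradle's floor, on which the canister stands, is 50 mm above the table; round it a lip of 104 mm inner diameter, its top 60 mm above the table. Raise the canister over this lip.
- mat: Round black rubber mat, fixed: 160 mm diameter, 6 mm thick. Origin: centre of its underside on the table.
- vent_lever (a joint): Angle of the vent lever, rad: 0 at rest (spring holds it up, rising 0.26 rad towards the pad), grows as the pad is pressed, 0.50 at the stop. Level at 0.26, mid-green. The gauge needle follows: green 0.19 to 0.33, yellow to 0.40, red beyond. On the pad it takes about 2 N to start, 6 N in mid-green, 10 N at the stop; let go, it springs back.
- lever_pad (a point): Centre of the top face of the lever's red pad, the place to press from above: flat, 40 mm along the lever, 44 mm across, 12 mm thick, at the lever's end 100 mm from the pivot. It moves with the lever: 152 mm above the table at rest, 126 mm when level (mid-green), about 102 mm at the stop; 1 mm of travel is about 0.01 rad.
- lever_pivot (a point): Pivot of the vent lever, 120 mm above the table, on the fixed grey vent valve (foot 130 x 100 mm, block 92 mm high; the pivot's cheeks rise to 135 mm, the round 80 mm gauge behind it to about 155 mm). Its x points from the pad over the pivot to the gauge; the lever reaches out the other way.
- jar_mid (a point): Bystander, loose: small amber jar with a red cap, 56 mm diameter, 75 mm high; point on its axis 37 mm up.
- tin_mid (a point): Bystander, loose: tin with a blue label, 66 mm diameter, 110 mm high; point on its axis 55 mm up.
- wrench_mid (a point): Bystander, loose: steel wrench lying flat, 170 mm long along its x; point near its middle.
Not all that is in view belongs to the job. There is more than one size of the stand; the job needs the smallest.

How it is judged (in metres and radians):
On the way, in this order (a step that is already met when the one before it is completed fails the run):
1. the canister is lifted clear of the stand (z of canister_mid in the frame of stand above 0.145 m and contact force between canister and stand below 0.1 N), for 0.1 s.
2. the canister stands upright, let go, wholly on the mat (horizontal distance between canister_mid and mat below 0.038 m and z of canister_mid in the frame of mat between 0.076 and 0.086 m and angle between canister_mid's own z axis and vertical below 0.1 rad and contact force between each of the fingers, the arm and canister below 0.1 N and linear speed of canister below 0.03 m/s), for 0.3 s.
3. the vent lever is held with the needle in the green (value of joint vent_lever between 0.19 and 0.33 rad and contact force between any of the fingers, the arm and vent_lever above 2 N), for 0.5 s.
At the end, for the whole second after the job is handed in: The robot is still pressing the vent lever (more than 2 N) with the lever between 0.19 and 0.33 rad (needle in the green), and the canister stands at rest, upright within 0.1 rad and untouched by the robot, on the mat with its axis within 38 mm of the mat's centre (all of step 2 and all of step 3 and contact force between canister and mat above 2 N); the arm keeps its last pose, push and grip.
It fails at once if the needle reaches the red (lever beyond 0.40 rad) (value of joint vent_lever above 0.4 rad).
It fails at once if the canister is dropped (it falls free of the gripper faster than 0.45 m/s) (linear speed of canister above 0.45 m/s and contact force between the fingers and canister below 0.1 N).
It fails at once if the canister is tipped by more than 0.6 rad (angle between canister_mid's own z axis and vertical above 0.6 rad).
It fails at once if the jar, the tin or the wrench is shifted by more than 2 cm (distance of any of jar_mid, tin_mid, wrench_mid from where it was at the start of the episode above 0.02 m).
It also fails if it takes over 61 s, if anything falls off the work surface, if the arm or the gripper's body presses on something with over 40 N, if the wrist force passes 120 N, or if a joint passes its speed limit or range.

## Working session

There is one attempt and no reset: what is moved stays moved. The work goes in short steps, Python scripts to look and compute and a shell command to move; the robot and the scene stay as the last step left them, time stands still between calls to the robot, and variables do not carry over. Pictures are saved under pics/ and viewed, at most 10 in all, crops included, and the job is handed in when it is done.

```bash
mkdir -p pics; cat > h.py <<'E'
from rig import r
import numpy as np, cv2
def cal(n):
    c=r.get_calibration(n); f=240/np.tan(np.radians(c["vertical_fov"])/2)
    R=cv2.Rodrigues(np.array(c["rvec"],float))[0]; return c,f,R,np.array(c["tvec"],float).ravel()
def ray(n,u,v,C=None):
    c,f,R,t=C or cal(n); d=np.array([(u-c["cx"])/f,(v-c["cy"])/f]); s=d.copy()
    for _ in range(20): s=d/(1+c["k1"]*(s@s))
    return -R.T@t, R.T@np.array([s[0],s[1],1.])
def plane(n,u,v,z,C=None):
    o,d=ray(n,u,v,C); return o+d*(z-o[2])/d[2]
def dep(n,u,v,D,C=None):
    o,d=ray(n,u,v,C); return o+d*D[int(v),int(u)]
E
python3 - <<'E'
from h import *
s=r.read_state(); print(s)
for n in("scene","side","wrist"):
    C=cal(n); im,d=r.get_image(n); cv2.imwrite(f"pics/{n}0.png",im[...,::-1]); np.save(f"{n}0.npy",d); print(n,C[0])
E
```

```text
{'t': 0.0, 'qpos': array([62.81295671, 40.51280339, -1.58084494, 85.08462906,  1.25871337,
       54.48180298, -4.32603004]), 'joint_velocities': array([-0.05361005, -0.04301833,  0.0226933 ,  0.08167059,  0.0652507 ,
        0.07322951,  0.09695063]), 'joint_efforts': array([ 1.25197301e-03, -8.83206010e+01,  1.23499732e+00, -2.36164534e+01,
        1.68475677e-02,  6.64343403e-03,  1.54470143e-05]), 'ee_pos': array([ 241.04873497, -521.74379001,  230.83798976]), 'orientation': array([-1.79938057e+02,  1.49419307e-03,  2.47954477e+01]), 'ft_force': array([-0.62594716,  0.0998535 , -0.42125837]), 'ft_torque': array([-0.00622795,  0.0156074 , -0.00700257]), 'grip_force': 0.0, 'width': 1.0039432847279763}
scene {'vertical_fov': 48.21755491068346, 'cx': 318.94661462410045, 'cy': 237.75025056016761, 'k1': 0.05374337968063077, 'rvec': array([ 2.12595359,  0.69943996, -0.32473841]), 'tvec': array([-416.90954759, -132.44265113, 1522.53824955])}
side {'vertical_fov': 47.39653362985717, 'cx': 331.39668299255277, 'cy': 230.99067648555865, 'k1': -0.13579198275262683, 'rvec': array([ 0.5223759 , -2.62428804,  1.33411254]), 'tvec': array([ 498.36186513,  290.1498415 , 1146.24933987])}
wrist {'vertical_fov': 59.61112934689874, 'cx': 323.56528178850283, 'cy': 236.40344201022882, 'k1': -0.084594130609615, 'rvec': array([-2.41715778,  1.54587583,  0.24263624]), 'tvec': array([-575.79521505,  -39.58278648,  377.93693317])}
```

View pics/scene0.png

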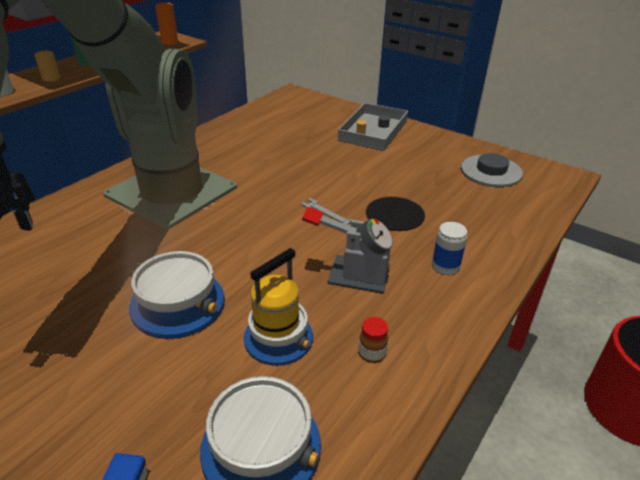

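View pics/side0.png

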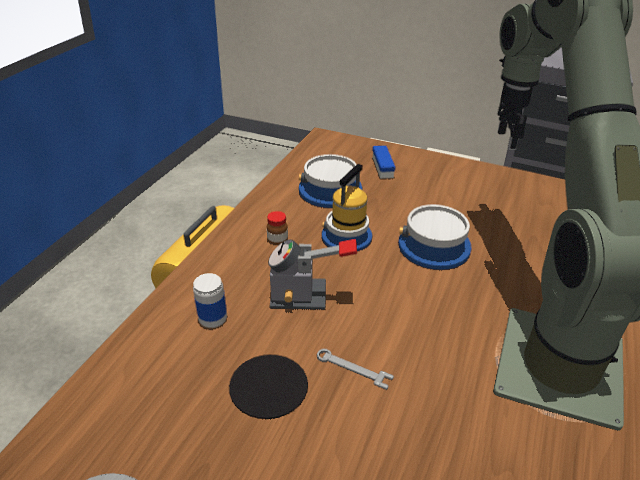

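Scene shows three stands at (178,290), (278,330) and (262,430). The one at (278,330) is the smallest and holds the yellow canister, so it fits. The black mat is at (395,213) in scene and (268,385) in side. The black puck on a plate at (492,165) isn't flat or mat-sized. In both views the red pad is at (313,215) scene / (348,248) side, and the black handle at (273,264) / (351,175). The wrench shows only in side, at (355,368).

```bash
cat > m.py <<'E'
from h import *
def tri(a,b):
    (o1,d1),(o2,d2)=a,b; d1=d1/np.linalg.norm(d1); d2=d2/np.linalg.norm(d2)
    k=np.linalg.lstsq(np.c_[d1,-d2],o2-o1,rcond=None)[0]; p,q=o1+k[0]*d1,o2+k[1]*d2
    return ((p+q)/2).round(1),round(float(np.linalg.norm(p-q)),1)
def blob(im,lo,hi,box):
    h=cv2.cvtColor(im,cv2.COLOR_BGR2HSV); m=cv2.inRange(h,lo,hi); z=np.zeros_like(m); x0,y0,x1,y1=box; z[y0:y1,x0:x1]=m[y0:y1,x0:x1]
    c=max(cv2.findContours(z,cv2.RETR_EXTERNAL,cv2.CHAIN_APPROX_NONE)[0],key=cv2.contourArea); return c
E
python3 - <<'E'
from m import *
I={n:cv2.imread(f"pics/{n}0.png") for n in("scene","side")}
# mat: black contours -> ellipse
def ctr(c): M=cv2.moments(c); return M["m10"]/M["m00"],M["m01"]/M["m00"]
B=((0,0,0),(180,255,45))
for n,b in(("scene",(360,190,435,240)),("side",(220,345,315,425))):
    c=blob(I[n],*B,b); P=np.array([plane(n,*p[0],6)[:2] for p in c]); (x,y),rad=cv2.minEnclosingCircle(P.astype(np.float32)); print("mat",n,x,y,rad,ctr(c),len(c))
    globals()["m"+n]=ctr(c)
print("mat tri",tri(ray("scene",*mscene),ray("side",*mside)))
# handle ends
H={}
for n,b in(("scene",(245,245,300,285)),("side",(335,160,368,192))):
    c=blob(I[n],*B,b); print("handle",n,cv2.boundingRect(c),cv2.minAreaRect(c)); H[n]=cv2.minAreaRect(c)
print("h tri",tri(ray("scene",*H["scene"][0]),ray("side",*H["side"][0])))
Rr=((0,150,80),(8,255,255)); L={}
for n,b in(("scene",(295,200,330,230)),("side",(335,235,365,262))):
    c=blob(I[n],*Rr,b); L[n]=ctr(c); print("pad",n,ctr(c),cv2.boundingRect(c))
    D=np.load(f"{n}0.npy"); print("pad depth",dep(n,*ctr(c),D).round(1))
print("pad tri",tri(ray("scene",*L["scene"]),ray("side",*L["side"])))
Y=((18,120,80),(35,255,255))
for n,b in(("scene",(245,265,305,335)),("side",(325,185,372,230))):
    c=blob(I[n],*Y,b); L[n]=ctr(c); print("yel",n,ctr(c),cv2.boundingRect(c))
print("yel tri",tri(ray("scene",*L["scene"]),ray("side",*L["side"])))
for u,v in((323,355),(350,368),(388,380)): print("wrench",plane("side",u,v,6).round())
for nm,n,u,v,z in(("tin","scene",452,230,110),("tin","side",208,284,110),("jar","scene",375,326,75),("jar","side",277,217,75)): print(nm,plane(n,u,v,z).round())
# gauge/valve body for lever direction
for n,u,v in(("scene",376,232),("side",286,256)): print("gauge",dep(n,u,v,np.load(f"{n}0.npy")).round())
z=np.vstack([cv2.resize(I["scene"][185:365,225:405],(600,600))]); cv2.imwrite("pics/crop.png",z)
E
```

```text
mat scene 563.801025390625 281.8274841308594 77.58332061767578 (396.07592663845065, 213.0209054764653) 131
mat side 558.6067504882812 289.09283447265625 79.85139465332031 (268.1160052910053, 386.66137566137564) 206
mat tri (array([5.605e+02, 2.898e+02, 2.000e-01]), 3.7)
handle scene (251, 249, 44, 36) ((276.8529357910156, 271.0882263183594), (25.381790161132812, 49.0485954284668), 59.036251068115234)
handle side (340, 164, 22, 28) ((352.597412109375, 179.17576599121094), (15.98574161529541, 31.630325317382812), 46.97493362426758)
h tri (array([ 589.7, -249.7,  180.5]), 12.4)
pad scene (312.0865800865801, 215.65151515151516) (302, 207, 22, 19)
pad depth [516.8 -32.7 151. ]
pad side (347.2079510703364, 247.63837920489294) (339, 240, 18, 17)
pad depth [511.1 -21.  149.3]
pad tri (array([512.4, -26. , 145.3]), 0.8)
yel scene (277.029123283537, 291.7866304511845) (258, 274, 41, 36)
yel side (348.83463881636203, 214.34073107049608) (333, 203, 34, 20)
yel tri (array([ 575.5, -221.1,   96.2]), 7.3)
wrench [487. 173.   6.]
wrench [422. 183.   6.]
wrench [339. 183.   6.]
tin [766. 160. 110.]
tin [758. 171. 110.]
jar [ 765. -166.   75.]
jar [ 758. -160.   75.]
gauge [651.  16. 138.]
gauge [627.  53. 143.]
```

View pics/crop.png

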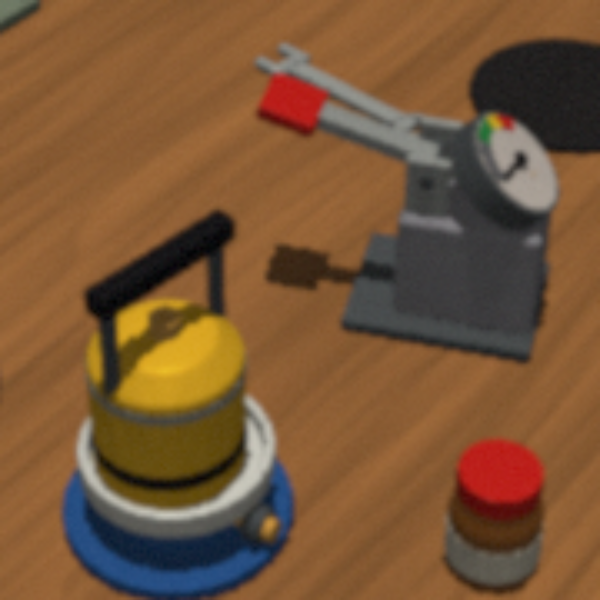

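The crop confirms it: the yellow canister sits in the smallest stand. The handle bar's ends are at crop (103,298) and (222,226), which is scene (256,274) and (292,253). Next I work out the handle pose and the move above it.

```bash
cat >> h.py <<'E'
from scipy.spatial.transform import Rotation as Ro
def go(p,yaw=None):
    s=r.read_state(); Rm=Ro.from_euler("xyz",s["orientation"],degrees=True).as_matrix()
    d=Rm.T@(np.array(p)-s["ee_pos"]); print("t",s["t"],"pos",s["ee_pos"].round(1),"rpy",s["orientation"].round(2),"tool shift",d.round(1))
    if yaw is not None:
        a=(yaw-s["orientation"][2]+90)%180-90; print("twist rad (tool z, down => -dyaw):",round(float(-np.radians(a)),3))
E
python3 - <<'E'
from m import *
a,b=plane("scene",255.9,274.4,197),plane("scene",291.6,252.8,197); print(a.round(),b.round(),((a+b)/2).round(),np.degrees(np.arctan2(*(b-a)[1::-1])))
D=np.load("scene0.npy")
for u,v in((257,274),(274,263),(291,253)): print(dep("scene",u,v,D).round())
D=np.load("side0.npy")
for u,v in((344,182),(352,175),(359,169)): print("side",dep("side",u,v,D).round(),plane("side",u,v,197).round())
R=cal("wrist"); print("wristcam",(-R[2].T@R[3]).round(),R[2][2].round(2))
E
```

```text
[ 585. -292.  197.] [ 598. -206.  197.] [ 591. -249.  197.] 81.75805012421188
[ 592. -296.  205.]
[ 598. -258.  207.]
[ 603. -215.  204.]
side [ 589. -201.  201.] [ 591. -207.  197.]
side [ 583. -240.  201.] [ 585. -248.  197.]
side [ 577. -278.  200.] [ 579. -284.  197.]
wristcam [ 312. -490.  372.] [-0.28 -0.13 -0.95]
```

```bash
python3 -c "
from h import *
go((588,-248,330),82)"
```

```text
t 0.15 pos [ 241.1 -521.8  230.9] rpy [-179.95    0.     24.8 ] tool shift [ 429.8 -103.1  -99. ]
twist rad (tool z, down => -dyaw): -0.998
```

```bash
python3 -m handwheel '[{"dx":10,"dy":-2,"dz":-25,"twist":-0.03},{"dx":40,"dy":-8,"dz":-55,"twist":-0.1},{"dx":75,"dy":-18,"dz":-85,"twist":-0.19},{"dx":110,"dy":-26,"dz":-99,"twist":-0.28},{"dx":145,"dy":-35,"dz":-99,"twist":-0.37},{"dx":180,"dy":-43,"dz":-99,"twist":-0.46},{"dx":215,"dy":-52,"dz":-99,"twist":-0.55},{"dx":250,"dy":-60,"dz":-99,"twist":-0.64},{"dx":285,"dy":-68,"dz":-99,"twist":-0.73},{"dx":320,"dy":-77,"dz":-99,"twist":-0.81},{"dx":355,"dy":-85,"dz":-99,"twist":-0.89},{"dx":390,"dy":-94,"dz":-99,"twist":-0.95},{"dx":415,"dy":-100,"dz":-99,"twist":-0.99},{"dx":430,"dy":-103,"dz":-99,"twist":-1.0},{"dx":430,"dy":-103,"dz":-99,"twist":-1.0},{"dx":430,"dy":-103,"dz":-99,"twist":-1.0}]' 1
python3 - <<'E'
from h import *
C=cal("wrist"); im,D=r.get_image("wrist"); cv2.imwrite("pics/w1.png",im[...,::-1]); np.save("w1.npy",D)
import pickle; pickle.dump(C,open("w1.pkl","wb")); print(r.read_state()["qpos"])
E
```

```text
t: 1.75
ee_pos: [588.0, -248.4, 330.0]
orientation: [-180.0, 0.0, 82.1]
ft_force: [-0.7, -1.3, -0.5]
width: 1.001
grip_force: 0.0
[ 26.06100107  43.00996183 -15.51305526  58.29051851  10.69951486
  79.95451625   4.72562113]
```

View pics/w1.png

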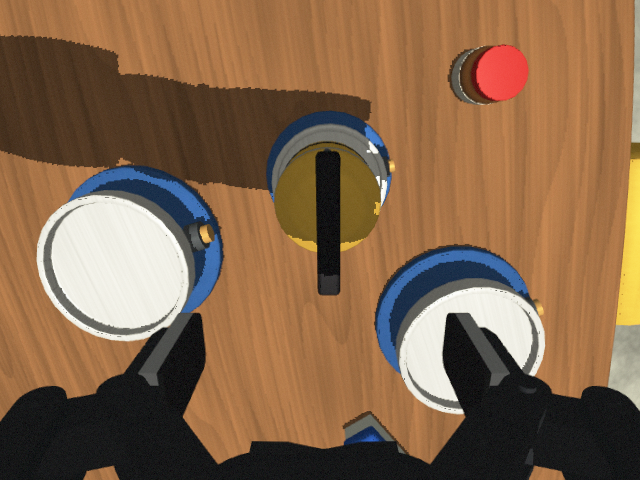

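The wrist view shows the handle bar at column 328, rows 151 to 294, parallel to the fingers' plane. The jar cap is at (500,73), and the two larger stands are at (115,265) and (470,350).

```bash
python3 - <<'E'
from m import *; import pickle
C=pickle.load(open("w1.pkl","rb")); D=np.load("w1.npy")
for v in(155,180,210,240,265,280,292): print(v,dep("wrist",328,v,D,C).round(1),plane("wrist",328,v,205,C).round(1))
im=cv2.imread("pics/w1.png"); c=blob(im,(0,0,0),(180,255,50),(305,140,355,300)); print(cv2.boundingRect(c),cv2.minAreaRect(c))
m=c.reshape(-1,2); 
for v in(165,200,240,280):
    k=m[m[:,1]==v][:,0]; print(v,[plane("wrist",u,v,205,C).round(1)[:2] for u in(k.min(),k.max())])
# mean depth of top => independent height
print("yellow top",dep("wrist",290,210,D,C).round(1))
go((590,-248,330))
E
```

```text
155 [ 597.3 -204.   202.4] [ 597.3 -203.7  205. ]
180 [ 595.1 -219.9  202.7] [ 595.1 -219.5  205. ]
210 [ 592.4 -239.5  203.6] [ 592.5 -239.1  205. ]
240 [ 589.6 -260.4  202.5] [ 589.7 -259.6  205. ]
265 [ 587.2 -278.   203.5] [ 587.2 -277.4  205. ]
280 [ 585.7 -288.8  204.2] [ 585.7 -288.5  205. ]
292 [ 584.5 -297.7  204.7] [ 584.5 -297.5  205. ]
(316, 149, 24, 145) ((327.5, 221.0), (144.0, 23.0), 90.0)
165 [array([ 588.9, -208.9]), array([ 603.3, -210.9])]
200 [array([ 585.6, -231.4]), array([ 600.4, -233.5])]
240 [array([ 582.4, -258.6]), array([ 597. , -260.6])]
280 [array([ 578.9, -287.5]), array([ 593.3, -289.5])]
yellow top [ 560.7 -250.3  144.2]
t 1.8 pos [ 587.8 -248.8  330.2] rpy [-1.7998e+02  2.0000e-02  8.2030e+01] tool shift [1.1 2.1 0.2]
```

```bash
python3 -m handwheel '[{"dx":-1,"dy":3,"dz":20},{"dx":-1,"dy":3,"dz":50},{"dx":-1,"dy":3,"dz":80},{"dx":-1,"dy":3,"dz":105},{"dx":-1,"dy":3,"dz":125},{"dx":-1,"dy":3,"dz":140},{"dx":-1,"dy":3,"dz":148},{"dx":-1,"dy":3,"dz":151},{"dx":-1,"dy":3,"dz":151}]' 1
python3 -m handwheel '[{"dx":0},{"dx":0},{"dx":0},{"dx":0},{"dx":0},{"dx":0},{"dx":0},{"dx":0},{"dx":0},{"dx":0}]' 0 70
```

```text
validation failed for argument at $[0]...
validation failed for argument at $[0]...
```

```bash
python3 -m handwheel '[{"dx":-1,"dy":3,"dz":20,"twist":0},{"dx":-1,"dy":3,"dz":50,"twist":0},{"dx":-1,"dy":3,"dz":80,"twist":0},{"dx":-1,"dy":3,"dz":105,"twist":0},{"dx":-1,"dy":3,"dz":125,"twist":0},{"dx":-1,"dy":3,"dz":140,"twist":0},{"dx":-1,"dy":3,"dz":148,"twist":0},{"dx":-1,"dy":3,"dz":151,"twist":0},{"dx":-1,"dy":3,"dz":151,"twist":0}]' 1
python3 -m handwheel '[{"dx":0,"dy":0,"dz":0,"twist":0},{"dx":0,"dy":0,"dz":0,"twist":0},{"dx":0,"dy":0,"dz":0,"twist":0},{"dx":0,"dy":0,"dz":0,"twist":0},{"dx":0,"dy":0,"dz":0,"twist":0},{"dx":0,"dy":0,"dz":0,"twist":0},{"dx":0,"dy":0,"dz":0,"twist":0},{"dx":0,"dy":0,"dz":0,"twist":0},{"dx":0,"dy":0,"dz":0,"twist":0},{"dx":0,"dy":0,"dz":0,"twist":0}]' 0 70
```

```text
t: 2.7
ee_pos: [591.1, -249.8, 179.6]
orientation: [180.0, 0.0, 82.1]
ft_force: [-0.2, 0.1, -0.2]
width: 1.0
grip_force: 0.0
t: 3.7
ee_pos: [591.1, -249.5, 179.6]
orientation: [180.0, -0.0, 82.1]
ft_force: [-3.1, 1.4, 5.6]
width: 0.173
grip_force: 69.1
```

```bash
python3 -m handwheel '[{"dx":0,"dy":0,"dz":-2,"twist":0},{"dx":0,"dy":0,"dz":-6,"twist":0},{"dx":0,"dy":0,"dz":-12,"twist":0},{"dx":0,"dy":0,"dz":-20,"twist":0},{"dx":0,"dy":0,"dz":-30,"twist":0},{"dx":0,"dy":0,"dz":-40,"twist":0},{"dx":0,"dy":0,"dz":-52,"twist":0},{"dx":0,"dy":0,"dz":-66,"twist":0},{"dx":0,"dy":0,"dz":-80,"twist":0},{"dx":0,"dy":0,"dz":-95,"twist":0},{"dx":0,"dy":0,"dz":-110,"twist":0},{"dx":0,"dy":0,"dz":-125,"twist":0},{"dx":0,"dy":0,"dz":-138,"twist":0},{"dx":0,"dy":0,"dz":-146,"twist":0},{"dx":0,"dy":0,"dz":-150,"twist":0},{"dx":0,"dy":0,"dz":-150,"twist":0}]'
python3 - <<'E'
from h import *
im,D=r.get_image("scene"); cv2.imwrite("pics/s2.png",im[...,::-1]); im,D=r.get_image("side"); cv2.imwrite("pics/d2.png",im[...,::-1])
s=r.read_state(); print(s["ft_force"],s["ft_torque"],s["qpos"]); go((561,287,330))
E
```

```text
t: 5.3
ee_pos: [591.2, -249.5, 329.6]
orientation: [180.0, -0.0, 82.1]
ft_force: [0.5, -0.5, -5.6]
width: 0.175
grip_force: 68.3
[ 0.19694651 -0.18840448 -6.29395806] [ 0.03183863 -0.0070899   0.073703  ] [ 25.94374647  43.47121827 -15.501146    57.5239378   10.74512257
  80.28240981   4.81394658]
t 5.4 pos [ 591.  -249.5  328.8] rpy [-1.7995e+02 -1.0000e-02  8.2090e+01] tool shift [ 527.3 -103.5   -1. ]
```

View pics/d2.png

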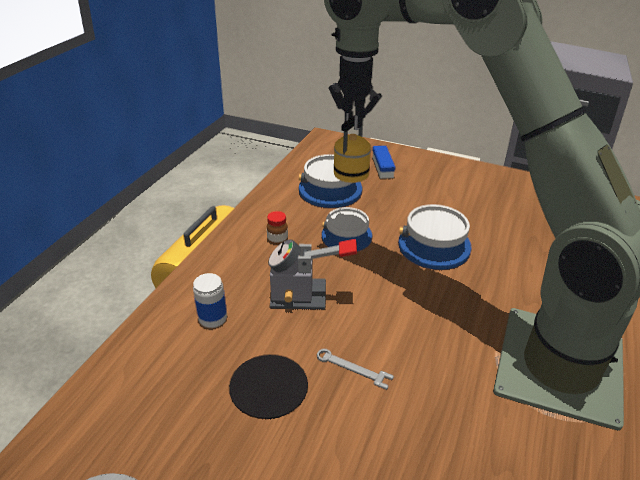

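```bash
python3 -m handwheel '[{"dx":5,"dy":-1,"dz":0,"twist":0},{"dx":15,"dy":-3,"dz":0,"twist":0},{"dx":30,"dy":-6,"dz":0,"twist":0},{"dx":50,"dy":-10,"dz":0,"twist":0},{"dx":75,"dy":-15,"dz":0,"twist":0},{"dx":105,"dy":-21,"dz":0,"twist":0},{"dx":140,"dy":-27,"dz":0,"twist":0},{"dx":175,"dy":-34,"dz":0,"twist":0},{"dx":210,"dy":-41,"dz":0,"twist":0},{"dx":245,"dy":-48,"dz":0,"twist":0},{"dx":280,"dy":-55,"dz":0,"twist":0},{"dx":315,"dy":-62,"dz":0,"twist":0},{"dx":350,"dy":-69,"dz":0,"twist":0},{"dx":385,"dy":-76,"dz":0,"twist":0},{"dx":420,"dy":-82,"dz":0,"twist":0},{"dx":450,"dy":-88,"dz":0,"twist":0},{"dx":477,"dy":-93,"dz":0,"twist":0},{"dx":500,"dy":-98,"dz":0,"twist":0},{"dx":517,"dy":-102,"dz":0,"twist":0},{"dx":527,"dy":-104,"dz":0,"twist":0}]'
python3 -m handwheel '[{"dx":0,"dy":0,"dz":10,"twist":0},{"dx":0,"dy":0,"dz":30,"twist":0},{"dx":0,"dy":0,"dz":55,"twist":0},{"dx":0,"dy":0,"dz":80,"twist":0},{"dx":0,"dy":0,"dz":100,"twist":0},{"dx":0,"dy":0,"dz":115,"twist":0},{"dx":0,"dy":0,"dz":122,"twist":0},{"dx":0,"dy":0,"dz":125,"twist":0},{"dx":0,"dy":0,"dz":125,"twist":0}]'
python3 - <<'E'
from h import *
im,D=r.get_image("scene"); cv2.imwrite("pics/s3.png",im[...,::-1]); im2,D=r.get_image("side"); cv2.imwrite("pics/v3.png",np.hstack([cv2.resize(im[100:340,260:500],(400,400)),cv2.resize(im2[200:440,150:390],(400,400))])[...,::-1]); cv2.imwrite("pics/d3.png",im2[...,::-1])
s=r.read_state(); print(s["ft_force"],s["qpos"]); go((561,286,330))
E
```

```text
t: 7.4
ee_pos: [559.9, 288.5, 329.2]
orientation: [-180.0, -0.0, 82.2]
ft_force: [-0.6, -0.5, -6.6]
width: 0.17
grip_force: 68.4
t: 8.3
ee_pos: [560.8, 286.3, 204.5]
orientation: [180.0, -0.0, 82.1]
ft_force: [-0.7, -0.9, -5.4]
width: 0.175
grip_force: 68.6
[ 0.26210681 -0.29781598 -6.04027158] [-23.99847024  47.49199109 -13.48254155  74.32015654  11.51411175
  59.43611211 -47.02446341]
t 8.4 pos [560.9 286.7 205. ] rpy [ 1.7995e+02 -4.0000e-02  8.2080e+01] tool shift [  -0.6    0.3 -125. ]
```

View pics/v3.png

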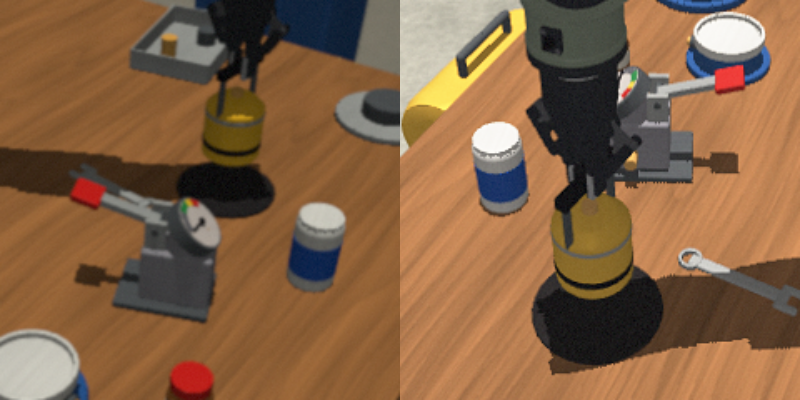

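The canister hangs upright over the mat in both panes, at (235,130) left and (595,245) right. Now I lower it.

```bash
python3 -m handwheel '[{"dx":0,"dy":0,"dz":12,"twist":0},{"dx":0,"dy":0,"dz":30,"twist":0},{"dx":0,"dy":0,"dz":45,"twist":0},{"dx":0,"dy":0,"dz":56,"twist":0},{"dx":0,"dy":0,"dz":62,"twist":0},{"dx":0,"dy":0,"dz":65,"twist":0},{"dx":0,"dy":0,"dz":67,"twist":0},{"dx":0,"dy":0,"dz":68,"twist":0},{"dx":0,"dy":0,"dz":69,"twist":0},{"dx":0,"dy":0,"dz":69,"twist":0},{"dx":0,"dy":0,"dz":69,"twist":0}]'
```

```text
t: 9.5
ee_pos: [560.7, 286.9, 135.6]
orientation: [180.0, -0.0, 82.1]
ft_force: [0.5, 1.2, -4.3]
width: 0.172
grip_force: 68.8
```

```bash
python3 -m handwheel '[{"dx":0,"dy":0,"dz":0.5,"twist":0},{"dx":0,"dy":0,"dz":1,"twist":0},{"dx":0,"dy":0,"dz":1,"twist":0},{"dx":0,"dy":0,"dz":1,"twist":0}]'
```

```text
t: 9.9
ee_pos: [560.9, 287.1, 135.5]
orientation: [179.9, -0.1, 82.1]
ft_force: [-4.6, -0.7, 12.2]
width: 0.17
grip_force: 71.1
```

Contact is made (12 N up), so I release and then rise.

```bash
python3 -m handwheel '[{"dx":0,"dy":0,"dz":0,"twist":0},{"dx":0,"dy":0,"dz":0,"twist":0},{"dx":0,"dy":0,"dz":0,"twist":0},{"dx":0,"dy":0,"dz":0,"twist":0},{"dx":0,"dy":0,"dz":0,"twist":0},{"dx":0,"dy":0,"dz":0,"twist":0},{"dx":0,"dy":0,"dz":0,"twist":0},{"dx":0,"dy":0,"dz":0,"twist":0}]' 1
python3 -m handwheel '[{"dx":0,"dy":0,"dz":-3,"twist":0},{"dx":0,"dy":0,"dz":-10,"twist":0},{"dx":0,"dy":0,"dz":-25,"twist":0},{"dx":0,"dy":0,"dz":-45,"twist":0},{"dx":0,"dy":0,"dz":-70,"twist":0},{"dx":0,"dy":0,"dz":-100,"twist":0},{"dx":0,"dy":0,"dz":-130,"twist":0},{"dx":0,"dy":0,"dz":-155,"twist":0},{"dx":0,"dy":0,"dz":-165,"twist":0},{"dx":0,"dy":0,"dz":-165,"twist":0}]'
python3 - <<'E'
from m import *
im,D=r.get_image("scene"); im2,D2=r.get_image("side"); cv2.imwrite("pics/v4.png",np.hstack([cv2.resize(im[100:340,260:500],(400,400)),cv2.resize(im2[200:440,150:390],(400,400))])[...,::-1])
cv2.imwrite("pics/s4.png",im[...,::-1]);cv2.imwrite("pics/d4.png",im2[...,::-1])
C=cal("wrist"); w,D3=r.get_image("wrist"); cv2.imwrite("pics/w4.png",w[...,::-1]); np.save("w4.npy",D3); import pickle; pickle.dump(C,open("w4.pkl","wb"))
go((512,-26,260))
E
```

```text
t: 10.7
ee_pos: [560.6, 286.8, 134.3]
orientation: [-180.0, -0.0, 82.1]
ft_force: [-0.3, 0.6, 0.3]
width: 1.001
grip_force: 0.0
t: 11.7
ee_pos: [560.9, 286.9, 300.5]
orientation: [179.9, -0.1, 82.1]
ft_force: [-0.5, -0.8, -0.4]
width: 1.0
grip_force: 0.0
t 11.85 pos [560.4 286.6 298.2] rpy [-1.7992e+02  5.0000e-02  8.2100e+01] tool shift [-316.2   -4.9   38.5]
```

View pics/v4.png

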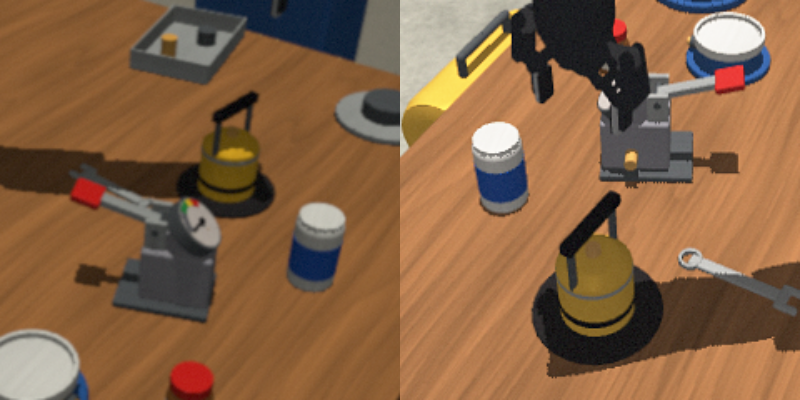

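The canister stands upright, centred on the mat, and is let go. Next I move over the lever pad with the fingers shut.

```bash
python3 -m handwheel '[{"dx":-10,"dy":0,"dz":0,"twist":0},{"dx":-30,"dy":0,"dz":0,"twist":0},{"dx":-60,"dy":-1,"dz":0,"twist":0},{"dx":-95,"dy":-1,"dz":0,"twist":0},{"dx":-130,"dy":-2,"dz":0,"twist":0},{"dx":-165,"dy":-3,"dz":0,"twist":0},{"dx":-200,"dy":-3,"dz":5,"twist":0},{"dx":-235,"dy":-4,"dz":15,"twist":0},{"dx":-265,"dy":-4,"dz":25,"twist":0},{"dx":-290,"dy":-5,"dz":34,"twist":0},{"dx":-307,"dy":-5,"dz":38,"twist":0},{"dx":-316,"dy":-5,"dz":40,"twist":0},{"dx":-316,"dy":-5,"dz":40,"twist":0},{"dx":-316,"dy":-5,"dz":40,"twist":0}]' 0
python3 - <<'E'
from m import *
C=cal("wrist"); w,D=r.get_image("wrist"); cv2.imwrite("pics/w5.png",w[...,::-1]); np.save("w5.npy",D); import pickle; pickle.dump(C,open("w5.pkl","wb"))
im=cv2.imread("pics/w5.png"); c=blob(im,(0,150,80),(8,255,255),(0,0,640,480)); print(cv2.minAreaRect(c),cv2.boundingRect(c))
m=np.zeros((480,640),np.uint8); cv2.drawContours(m,[c],-1,255,-1); ys,xs=np.nonzero(m&(D>0)*np.uint8(255))
P=np.array([dep("wrist",u,v,D,C) for u,v in zip(xs,ys)]); print(np.percentile(P,[2,25,50,75,98],axis=0).round(1))
for p in cv2.boxPoints(cv2.minAreaRect(c)): print(p,plane("wrist",*p,152,C).round(1))
go((512,-26,160))
E
```

```text
t: 13.25
ee_pos: [512.2, -24.8, 259.4]
orientation: [180.0, -0.0, 82.1]
ft_force: [0.3, -0.3, 0.5]
width: 0.003
grip_force: 0.0
((326.1860046386719, 232.59251403808594), (69.07077026367188, 64.00912475585938), 57.875) (283, 189, 85, 88)
[[492.5 -49.2 143.3]
 [504.8 -36.3 147.5]
 [513.6 -25.8 150. ]
 [522.4 -15.7 152.5]
 [535.2  -4.  154.8]]
[280.71686 220.36386] [487.5 -13.5 152. ]
[334.92554 186.32584] [523.3   3.  152. ]
[371.65515 244.82117] [541.4 -37.  152. ]
[317.44647 278.8592 ] [504.4 -55.3 152. ]
t 13.3 pos [512.3 -24.6 259.4] rpy [ 1.7999e+02 -3.0000e-02  8.2150e+01] tool shift [-1.5 -0.1 99.4]
```

View pics/w5.png

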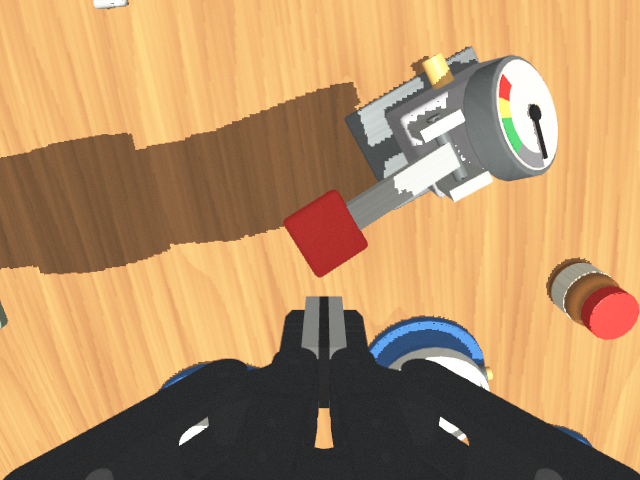

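The wrist view shows the pad at (326,233), directly below the TCP, and the needle at rest below the green. I descend to just above the pad, then press in small steps.

```bash
python3 -m handwheel '[{"dx":-1,"dy":1,"dz":15,"twist":0},{"dx":-1,"dy":1,"dz":40,"twist":0},{"dx":-1,"dy":1,"dz":65,"twist":0},{"dx":-1,"dy":1,"dz":83,"twist":0},{"dx":-1,"dy":1,"dz":93,"twist":0},{"dx":-1,"dy":1,"dz":97,"twist":0},{"dx":-1,"dy":1,"dz":97,"twist":0}]'
python3 -m handwheel '[{"dx":0,"dy":0,"dz":3,"twist":0},{"dx":0,"dy":0,"dz":6,"twist":0},{"dx":0,"dy":0,"dz":9,"twist":0},{"dx":0,"dy":0,"dz":12,"twist":0},{"dx":0,"dy":0,"dz":15,"twist":0},{"dx":0,"dy":0,"dz":18,"twist":0},{"dx":0,"dy":0,"dz":20,"twist":0},{"dx":0,"dy":0,"dz":20,"twist":0}]'
```

```text
t: 14.0
ee_pos: [513.2, -26.3, 162.5]
orientation: [180.0, -0.0, 82.1]
ft_force: [1.1, -0.6, -0.6]
width: 0.001
grip_force: 0.0
t: 14.8
ee_pos: [513.0, -26.7, 142.1]
orientation: [-180.0, 0.0, 82.1]
ft_force: [-1.5, -1.0, 3.8]
width: 0.0
grip_force: 1.7
```

```bash
python3 -m handwheel '[{"dx":0,"dy":0,"dz":3,"twist":0},{"dx":0,"dy":0,"dz":6,"twist":0},{"dx":0,"dy":0,"dz":9,"twist":0},{"dx":0,"dy":0,"dz":12,"twist":0},{"dx":0,"dy":0,"dz":14,"twist":0},{"dx":0,"dy":0,"dz":15,"twist":0},{"dx":0,"dy":0,"dz":15,"twist":0},{"dx":0,"dy":0,"dz":15,"twist":0},{"dx":0,"dy":0,"dz":15,"twist":0},{"dx":0,"dy":0,"dz":15,"twist":0},{"dx":0,"dy":0,"dz":15,"twist":0}]'
python3 - <<'E'
from m import *
w,D=r.get_image("wrist"); s,_=r.get_image("scene")
cv2.imwrite("pics/v6.png",np.hstack([cv2.resize(w[0:300,280:640],(440,367)),cv2.resize(s[190:280,285:395],(358,293))[:293]if 0 else cv2.resize(s[180:290,280:388],(360,367))])[...,::-1])
for _ in range(3): print(r.read_state()["ft_force"],r.read_state()["ee_pos"])
E
```

```text
t: 15.9
ee_pos: [512.8, -26.8, 127.1]
orientation: [-180.0, 0.0, 82.1]
ft_force: [-4.1, -1.4, 5.6]
width: -0.001
grip_force: 2.9
[-3.60228847 -1.34519741  6.1257595 ] [512.76261307 -26.75975295 127.12963439]
[-3.60228847 -1.34519741  6.1257595 ] [512.76261307 -26.75975295 127.12963439]
[-3.60228847 -1.34519741  6.1257595 ] [512.76261307 -26.75975295 127.12963439]
```

View pics/v6.png

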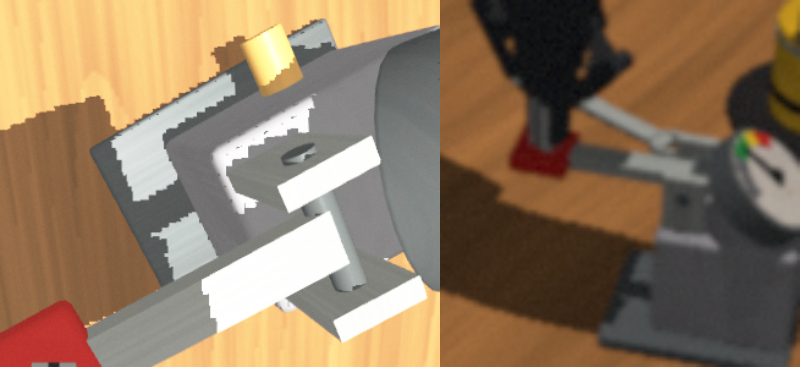

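The needle points into the green (right pane, about (750,150)), the lever looks level, and the force is 6 N as expected for mid-green. I hold briefly and hand in.

```bash
python3 -m handwheel '[{"dx":0,"dy":0,"dz":0,"twist":0},{"dx":0,"dy":0,"dz":0,"twist":0},{"dx":0,"dy":0,"dz":0,"twist":0},{"dx":0,"dy":0,"dz":0,"twist":0},{"dx":0,"dy":0,"dz":0,"twist":0}]' && python3 -c "
from rig import r
print(r.hand_in())"
```

```text
t: 16.5
ee_pos: [512.7, -26.8, 127.1]
orientation: [-180.0, 0.0, 82.1]
ft_force: [-3.5, -1.7, 5.4]
width: 0.0
grip_force: 2.9
the job is handed in; nothing more can be done
None
```

I set the canister upright on the mat and let go of it, then handed the job in at 16.5 s with the vent lever held in the green at about 5–6 N; no verdict came back from the judging.

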